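# Pack the sample carrier for the imaging session

### The arm

A 6-joint arm with a two-finger parallel gripper is mounted at the origin on a cart in front of the work surface, level with it; the furniture and walls round the work are solid. World frame = base frame: x ahead of the robot, y to its left, z up, the work surface at z = 0. Lengths are in m, angles in rad, forces in N, time in s.
With the tool pointing down it reaches from about 0.3 to 0.775 m from the base axis. Payload 14.6 kg.
Tool frame: the origin (TCP) lies at the very end of the fingers, on their centre line; the grasp point (between the pads) lies 19 mm behind it; z points along the fingers, y is the line along which they close (so a half turn about z gives the same grasp; the last joint's range is limited). The gripper opens to 94 mm and grips with 3 to 60 N. Pads are 16 mm wide; open, the fingers measure 119 mm over their backs; the gripper's body (75 mm by 177 mm) begins 78 mm behind the grasp point.
Start: joints at [1.091, 0.3, 1.521, -0, 1.321, -0.067], TCP at [0.221, 0.504, 0.205] pointing down, gripper open.
Joint ranges: [-3.03, 3.03], [-0.79, 2.21], [0.23, 2.52], [-1.04, 4.18], [0, 3.07], [-2.55, 2.55]. Speed limits (rad/s): [2.22, 2.22, 2.57, 3.14, 3.14, 3.14].

### API

Orientations are given as [roll, pitch, yaw] about the fixed x, y, z axes, in that order (R = Rz(yaw) Ry(pitch) Rx(roll)).
In Python, from station import ctrl gives the robot as it stands.
- The arm moves only by the tool move_arm, never from a script. Its argument "increments" is a list of rows, each a list of 7 numbers: the opening, from 0 (shut) to 1 (fully open), then the shift along the tool's x, y, z in units of 50 mm (1.0 is 50 mm), then the turn, a rotation vector about the tool's x, y, z in rad. In form: [[claw, tx, ty, tz, rx, ry, rz], ...]. A call has 1 to 20 rows; each row shifts and turns the commanded pose from where the row before left it, along the tool's axes as they then stand; what a row does not reach is not made up. A row lasts 1/10 s, in which the tool goes at most 50 mm and 8.59 degrees, less where a joint would pass 70% of its speed; a pose out of reach is approached as far as the arm can. A call is refused whole if a number of a shift passes 1 or a number of a turn 0.15, either way. A call with a gripper value outside its range is refused whole. The fingers move at their own pace and stop on an object; "force" is the grip in N (left out, the last holds). Time passes only in rows, so rows that do not move let the fingers close. It gives the time, the measured TCP pose, the force, the opening and the grip force at its end, in the units of the state.
- ctrl.get_obs(): the state, without advancing time (a new reading comes with each control period).
- ctrl.camera(name): name is "scene" or "top" or "wrist"; returns a dict with "color" (400x640x3 uint8, blue, green, red), "K" (3x3 intrinsics, pixels), "pose" (4x4, takes a point from camera to world coordinates); the wrist camera has in their place "tool_from_camera" (4x4, takes a point from camera to tool coordinates, whose origin is the TCP and whose axes are the flange's). Camera axes: x right, y down, z forward; pixel columns grow to the right and rows downward; lengths in m; the calibration is good to about 2 mm. A picture is of the moment at which its call begins: read the wrist's pose just before it. There is no depth.
- ctrl.hand_in(): hands the job in; it is judged then, once.
Trained networks look in a picture, given as the dict that the camera call returned (one of the last four; its "shot" number tells which), for a name from the list of things; names that differ only in an ending like _2 or _b are one class to them, and where a whole thing is asked for, a point or a joint stands for the part that bears it (a point fixed in the world has none). Each returns a list of dicts, best first, with "conf" (0 to 1); they miss things now and then, are a little off and sometimes report something else, mostly with a low value. They report only what shows in the picture. A call takes as long as a camera call. They do not tell look-alikes from the thing itself.
- ctrl.cut_out(name, picture): "mask" (400x640 bool, what is visible of it) and "centre" ([row, column] in pixels, amid what is visible of it).
The state is a dict: "time_s": time; "qpos": joint angles; "joint_vel": joint speeds; "tau": joint torques, N m; "ee_pos": TCP position; "eef_rot": TCP orientation; "force": force on the tool from outside, world axes, zero at the start; "moment": the same for the moment, N m; "grip_width": finger opening in m; "grip_force": force on a finger pad.
Only numpy, scipy, OpenCV 4.12 (cv2) and the standard library are available. Lean on these libraries where they do the work, as an engineer would, in place of code of your own. Each camera call takes 0.05 s, during which the arm holds its last target. There are 200 camera calls.

### The job

From the things lying singly on the open desk, pack the white sample carrier: stand the two screw-cap tubes in the two wells of its tube block, one in each, lay the two culture dishes flat one upon the other in the round recess of the other insert, and set the small coverslip box in the middle of the upper dish. Keep the tubes, dishes and box upright on the way. The dropper bottle and the roll of labels are not part of the set: leave them where they stand.

Things in the scene. Friction and masses are not known exactly. Their poses are not given: they have to be found in the camera images.
- carrier: White low-rimmed carrier tray, 182 x 128 mm with a loop grip standing out 16 mm at each short end, rim 34 mm high, on the desk at the robot's left; it does not move. Origin: centre of its underside on the desk; x along the 182 mm length, z up. It holds the two grey inserts side by side along x; which insert is at which end varies.
- tube_block: Grey insert block of the carrier, 85 (x) x 117 (y) x 40 mm, with two round tube wells, centred at y = +28 and y = -28 mm on its own y axis (x = 0). Each well is 44 mm wide and 34 mm deep, its mouth opened to 49 mm by a 2.5 mm chamfer; the well floor is 6 mm above the block's underside. Origin: centre of the underside, 6 mm above the desk, so its top is 46 mm above the desk. z up. Does not move.
- dish_nest: Grey insert block of the carrier, 85 (x) x 117 (y) x 40 mm, with one shallow round recess in the middle of its top: 70 mm wide at the floor, 75 mm at the mouth (2.5 mm chamfer), 5 mm deep, so the recess floor is 35 mm above the block's underside. Origin: centre of the underside, 6 mm above the desk. z up. Does not move.
- tube_1: Screw-cap sample tube with a blue cap, standing on the desk: body 29 mm in diameter, cap 32 mm, 113 mm high (the cap is the top 14 mm and screwed tight; take the tube by its cap, lower down a gripper's palm or finger joints can press on the cap). Origin: centre of its foot; z up along the tube. All the loose things start on the open desk to the right of and in front of the microscope.
- tube_2: Screw-cap sample tube with a white cap, same size and shape as the other: body 29 mm in diameter, cap 32 mm, 113 mm high (the cap is the top 14 mm, screwed tight, and the place to hold it). Origin: centre of its foot; z up.
- dish_1: Round closed culture dish with a flat clear lid, 15 mm high, lying flat: the lid is 58 mm in diameter and makes the top 4 mm, the base under it 55 mm. Origin: centre of its underside; z up. Dish and lid are one piece. (A stack of other dishes far off at the right end of the desk is not meant.)
- dish_2: A second closed culture dish, same as the other: 58 mm in diameter, 15 mm high. Origin: centre of its underside; z up.
- coverslip_box: Small white square box of coverslips, 32 x 32 x 16 mm, closed. Origin: centre of its underside; x and y along its sides, z up.
- label_roll: Roll of white paper labels lying flat, 55 mm in diameter, 25 mm high, with a hole in the middle. Does not belong in the carrier. Origin: centre of its underside.
- dropper_bottle: Small brown glass bottle with a black rubber dropper top, 33 mm in diameter, 102 mm high. Does not belong in the carrier. Origin: centre of its underside.
Mind the look-alikes: they are no part of the job. What is shaped like the dish_1 but yellow is not meant.

How it is judged:
By the outcome, as a careful person would: the job done as asked, in the order asked, and still so for the second after the job is handed in, with the robot touching nothing.
It also fails if it takes over 136 s, if anything falls off the work surface, if the arm or the gripper's body presses on something with over 40 N, if the wrist force passes 120 N, or if a joint passes its speed limit or range.

## Working session

There is one attempt and no reset: what is moved stays moved. The work goes in short steps, Python scripts to look and compute and a tool call to move; the robot and the scene stay as the last step left them, time stands still between calls to the robot, and variables do not carry over. Pictures are saved under pics/ and viewed, at most 14 in all, crops included, and the job is handed in when it is done.

Besides the shell and the picture viewer there is one more tool, called after ">>>" as name(argument=value, ...), one argument or row to a line, values as JSON. move_arm: Moves the arm, as the interface text tells. Its arguments: {"type":"object","properties":{"increments":{"type":"array","items":{"type":"array","items":{"type":"number"}}},"force":{"type":"number"}},"required":["increments"]}

```bash
mkdir -p pics; ls
python3 - <<'E'
from station import ctrl
import cv2
o=ctrl.get_obs();print(o['time_s'],o['ee_pos'],o['eef_rot'],o['grip_width'])
for n in("scene","top"):
    p=ctrl.camera(n);cv2.imwrite(f"pics/{n}0.png",p['color']);print(n,p['K'].tolist(),p['pose'].round(4).tolist())
E
```

```text
pics
0.0 [0.22054646 0.50356679 0.2049047 ] [-3.14048015e+00 -7.51872527e-05  2.72875550e+00] 0.09379754679287888
scene [[372.7877950185102, 0.0, 318.37127363208765], [0.0, 372.7877950185102, 199.69130637052814], [0.0, 0.0, 1.0]] [[0.5223, -0.5977, 0.6083, -0.1785], [-0.8526, -0.38, 0.3588, -0.5207], [0.0167, -0.706, -0.708, 0.8666], [0.0, 0.0, 0.0, 1.0]]
top [[459.7236988089111, 0.0, 320.6242294716644], [0.0, 459.7236988089111, 200.71150714596908], [0.0, 0.0, 1.0]] [[-0.0193, -0.9833, 0.1809, 0.2361], [-0.9998, 0.0207, 0.0053, -0.1229], [-0.009, -0.1808, -0.9835, 1.5897], [0.0, 0.0, 0.0, 1.0]]
```

View pics/scene0.png

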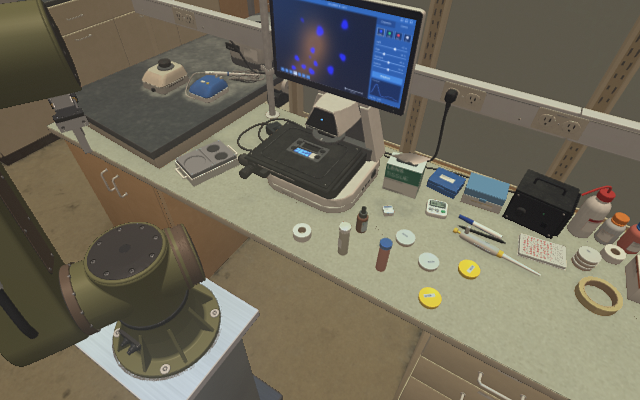

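View pics/top0.png

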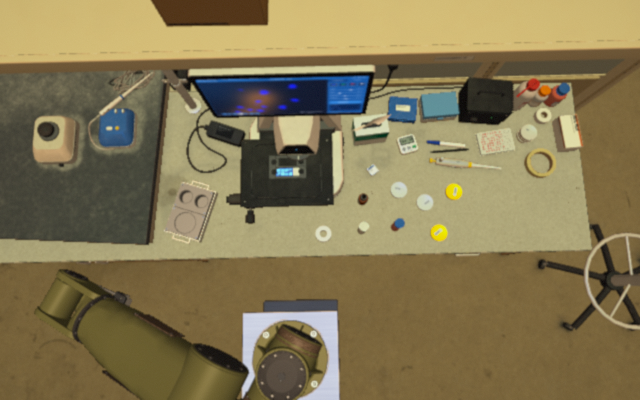

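The scene view shows the white-capped tube at (344,238), the blue-capped tube at (384,255), clear dishes at (405,237) and (428,261), the coverslip box at (388,210) and the carrier at (205,160). In the top view these are at (363,227), (397,225), (399,189), (425,202), (373,169) and (190,210).

Possible mix-ups, as top-view pixels:
- **Dishes:** the yellow discs at (454,191) and (439,232), the label roll at (323,233) and the far stack at (528,132).
- **Tubes:** the dropper bottle at (363,199).
- **Box:** the timer at (407,144).

I'll take the clear dishes, the capped tubes and the small white box.

```bash
cat > h.py <<'E'
import numpy as np, cv2
from station import ctrl
from scipy.spatial.transform import Rotation as R
def ray(p,rc,pose=None):
    T=p['pose'] if pose is None else pose
    d=np.linalg.inv(p['K'])@[rc[1],rc[0],1.]; return T[:3,3],T[:3,:3]@d
def at_z(p,rc,z,pose=None):
    o,d=ray(p,rc,pose); return o+d*(z-o[2])/d[2]
def tri(rays):
    A=0;b=0
    for o,d in rays:
        d=d/np.linalg.norm(d);P=np.eye(3)-np.outer(d,d);A=A+P;b=b+P@o
    x=np.linalg.solve(A,b)
    return x,max(np.linalg.norm(np.cross(x-o,d/np.linalg.norm(d))) for o,d in rays)
def toolpose():
    o=ctrl.get_obs();T=np.eye(4);T[:3,3]=o['ee_pos'];T[:3,:3]=R.from_euler('xyz',o['eef_rot']).as_matrix();return T
def wrist():
    T=toolpose();p=ctrl.camera('wrist');return p,T@p['tool_from_camera']
E
python3 - <<'E'
from h import *
s=ctrl.camera('scene');t=ctrl.camera('top')
for n in ['tube_1','dish_1','coverslip_box','label_roll','dropper_bottle','carrier','tube_block','dish_nest']:
    for nm,p in (('s',s),('t',t)):
        for d in ctrl.cut_out(n,p)[:6]:
            m=d['mask'];print(n,nm,round(d['conf'],2),np.round(d['centre']),m.sum(),p['color'][m].mean(0).round(), at_z(p,d['centre'],{'t':.1,'d':.015,'c':.016}.get(n[0],.02) if n!='tube_block' else .046)[:2].round(3))
c=np.vstack([cv2.resize(s['color'][200:320,320:500],(720,480)) ]);cv2.imwrite('pics/sc.png',c)
c=cv2.resize(t['color'][170:250,150:250],(800,600)[:2]);cv2.imwrite('pics/tc.png',cv2.resize(t['color'][170:250,155:235],(600,600),interpolation=2))
w,_=wrist();cv2.imwrite('pics/w0.png',w['color']);print(w['tool_from_camera'].round(3).tolist(),w['K'][0])
E
```

```text
tube_1 s 0.7 [256. 382.] 378 [ 94.  92. 102.] [ 0.395 -0.373]
tube_1 s 0.56 [234. 344.] 343 [114. 132. 136.] [ 0.406 -0.259]
tube_1 t 0.51 [224. 396.] 130 [110.  95.  84.] [ 0.429 -0.357]
tube_1 t 0.48 [225. 360.] 107 [143. 183. 186.] [ 0.428 -0.242]
dish_1 s 0.83 [297. 431.] 364 [ 82. 197. 212.] [ 0.408 -0.518]
dish_1 s 0.83 [268. 470.] 338 [ 77. 188. 205.] [ 0.55  -0.579]
dish_1 s 0.82 [264. 428.] 335 [172. 190. 182.] [ 0.502 -0.476]
dish_1 s 0.5 [236. 406.] 268 [172. 189. 181.] [ 0.562 -0.388]
dish_1 s 0.16 [237. 345.] 322 [114. 132. 136.] [ 0.463 -0.235]
dish_1 t 0.76 [191. 397.] 207 [181. 205. 200.] [ 0.556 -0.383]
dish_1 t 0.68 [193. 452.] 208 [ 33. 212. 228.] [ 0.543 -0.574]
dish_1 t 0.64 [233. 439.] 227 [ 35. 213. 227.] [ 0.405 -0.519]
dish_1 t 0.59 [203. 421.] 204 [182. 206. 201.] [ 0.512 -0.463]
dish_1 t 0.24 [198. 359.] 109 [49. 71. 91.] [ 0.532 -0.249]
coverslip_box t 0.52 [171. 370.] 75 [182. 199. 195.] [ 0.629 -0.289]
coverslip_box t 0.18 [201. 192.] 810 [115. 139. 155.] [0.535 0.334]
label_roll s 0.86 [233. 303.] 306 [148. 167. 168.] [ 0.406 -0.125]
label_roll t 0.64 [231. 324.] 179 [180. 210. 212.] [ 0.42  -0.125]
dropper_bottle s 0.53 [220. 363.] 269 [68. 81. 90.] [ 0.55  -0.251]
dropper_bottle t 0.49 [199. 360.] 103 [46. 68. 88.] [ 0.53 -0.25]
carrier s 0.85 [171. 204.] 469 [106. 121. 128.] [0.46 0.32]
carrier t 0.86 [214. 210.] 151 [101. 129. 141.] [0.485 0.269]
tube_block s 0.91 [155. 218.] 590 [101. 110. 115.] [0.527 0.31 ]
tube_block t 0.68 [200. 192.] 842 [115. 139. 155.] [0.532 0.326]
dish_nest s 0.92 [162. 195.] 619 [112. 122. 127.] [0.477 0.38 ]
dish_nest s 0.44 [221. 358.] 228 [64. 76. 86.] [ 0.54  -0.241]
dish_nest t 0.82 [224. 187.] 909 [123. 149. 165.] [0.454 0.348]
[[0.0, -0.965, -0.261, 0.075], [1.0, 0.001, -0.0, -0.001], [0.0, -0.261, 0.965, -0.18], [0.0, 0.0, 0.0, 1.0]] [331.25073068   0.         326.36420261]
```

View pics/sc.png

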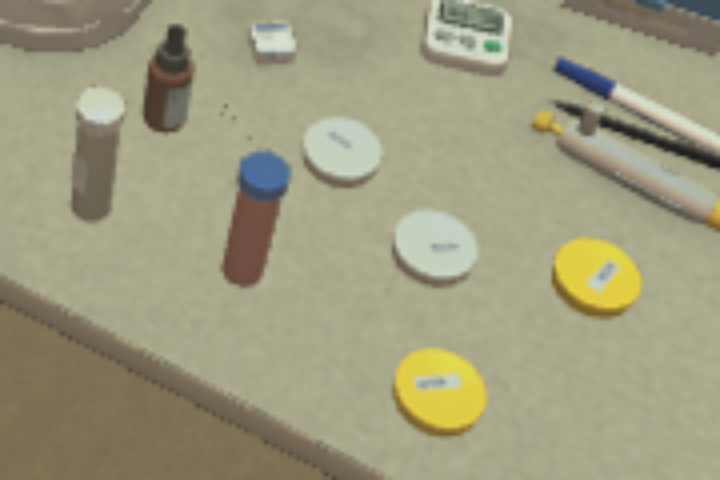

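View pics/w0.png

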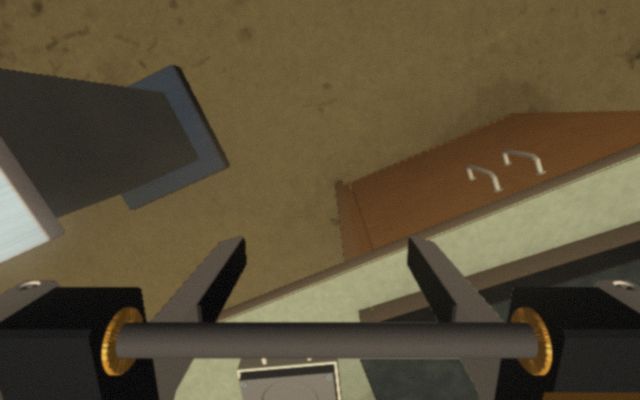

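The crops confirm it: white-capped tube left, blue-capped tube centre, two clear dishes, box at upper right, and both yellow look-alikes apart. I'll turn the tool so the fingers close along the carrier's length, and look at the carrier from above.

>>> move_arm(
  increments=[
    [1, 0, 0, 0, 0, 0, 0.139],
    [1, 0, 0, 0, 0, 0, 0.139],
    [1, 0, 0, 0, 0, 0, 0.139],
    [1, 0, 0, 0, 0, 0, 0.139],
    [1, 0, 0, 0, 0, 0, 0.139],
    [1, 0, 0, 0, 0, 0, 0.139],
    [1, 0, 0, 0, 0, 0, 0.139],
    [1, 0, 0, 0, 0, 0, 0.139],
    [1, 0, 0, 0, 0, 0, 0.139],
    [1, 0, 0, 0, 0, 0, 0.139],
    [1, -0.32, 0.76, -0.11, 0, 0, 0],
    [1, -0.32, 0.76, -0.11, 0, 0, 0],
    [1, -0.32, 0.76, -0.11, 0, 0, 0],
    [1, -0.32, 0.76, -0.11, 0, 0, 0],
    [1, -0.32, 0.76, -0.11, 0, 0, 0],
    [1, -0.32, 0.76, -0.11, 0, 0, 0],
    [1, -0.32, 0.76, -0.11, 0, 0, 0],
    [1, -0.32, 0.76, -0.11, 0, 0, 0],
    [1, 0, 0, 0, 0, 0, 0],
    [1, 0, 0, 0, 0, 0, 0],
  ],
)

```text
time_s: 3.05
ee_pos: [0.4873, 0.3089, 0.2492]
eef_rot: [-3.141, 0.0, 1.337]
force: [0.2, -0.1, -0.0]
grip_width: 0.0936
grip_force: 0.0
```

Run:
```python
from h import *
o=ctrl.get_obs();print(o['ee_pos'],o['eef_rot'],o['joint_vel'].round(3))
w,T=wrist();cv2.imwrite('pics/w1.png',w['color']);np.savez('w1.npz',T=T,K=w['K'])
for n in ['tube_block','dish_nest','carrier']:
    for d in ctrl.cut_out(n,w)[:2]:
        print(n,d['conf'],d['centre'],d['mask'].sum(),at_z(w,d['centre'],.046,T))
```

```text
[0.48728379 0.30894945 0.24917753] [-3.14118272e+00  1.47544795e-04  1.33733060e+00] [ 0.039 -0.01   0.017  0.001 -0.003  0.006]
tube_block 0.78 [156.3, 368.1] 7616 [0.54137993 0.32696321 0.046     ]
dish_nest 0.66 [150.8, 288.0] 7505 [0.45312734 0.35437104 0.046     ]
carrier 0.81 [103.9, 328.7] 1591 [0.51041251 0.39373085 0.046     ]
```

View pics/w1.png

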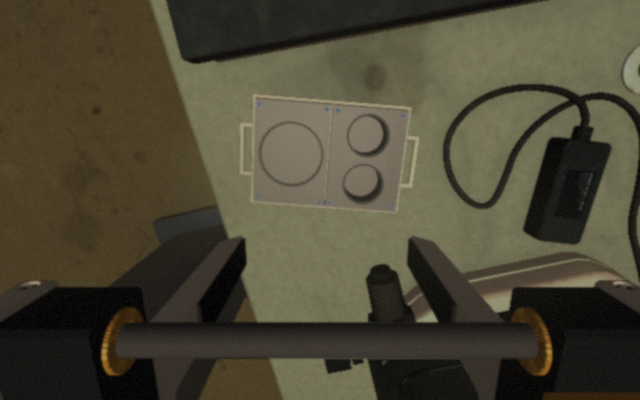

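The carrier is at the upper middle. The recess centre is at about (291,153), the well mouths are at about (368,135) and (363,183), and the tray is turned about 4° in the image. I'll refine these.

Run:
```python
from h import *
z=np.load('w1.npz');T=z['T'];w={'K':z['K']};im=cv2.imread('pics/w1.png')
H=.046; S=4000 # rectify block-top plane, 0.25mm/px, image x = world x, y = -world y
x0,y0=.40,.45
P=np.linalg.inv(T)
M=w['K']@np.c_[P[:3,0],P[:3,1],P[:3,2]*H+P[:3,3]]   # (X,Y,1)->pix
A=np.array([[1/S,0,x0],[0,-1/S,y0],[0,0,1]])
r=cv2.warpPerspective(im,M@A,(800,900),flags=cv2.INTER_CUBIC|cv2.WARP_INVERSE_MAP)
cv2.imwrite('pics/rect.png',cv2.resize(r,(533,600)))
g=cv2.GaussianBlur(cv2.cvtColor(r,6),(0,0),3)
for lo,hi in((80,105),(125,160)):
    c=cv2.HoughCircles(g,cv2.HOUGH_GRADIENT_ALT,1.5,100,param1=40,param2=.5,minRadius=lo,maxRadius=hi)
    print(None if c is None else [((x0+a/S).round(4),(y0-b/S).round(4),(q/S*2).round(4)) for a,b,q in c[0][:5]])
# blue dots at corners
b=r.astype(int);m=((b[...,0]-b[...,2])>25).astype(np.uint8)
n,_,st,ce=cv2.connectedComponentsWithStats(m)
print([((x0+c[0]/S).round(4),(y0-c[1]/S).round(4),s[4]) for s,c in zip(st[1:],ce[1:]) if s[4]>40])
```

```text
None
None
[]
```

View pics/rect.png

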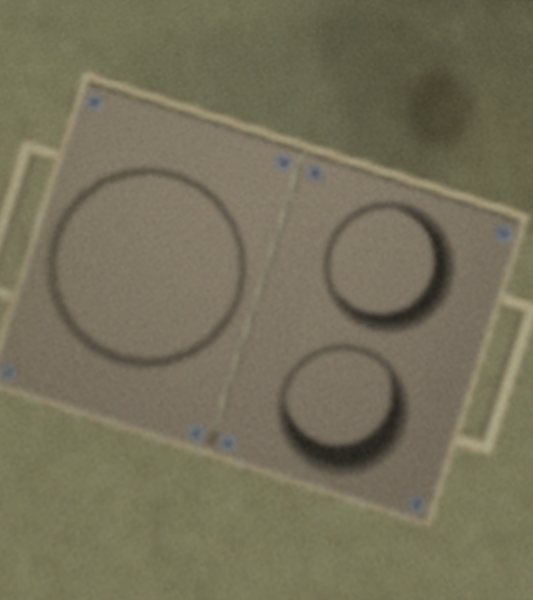

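Block-top plane measurements from the rectified view (0.375 mm per pixel):

| Feature | Centre (m) | Size |
|---|---|---|
| Recess | (0.455, 0.350) | about 73.5 mm across |
| Upper well | (0.546, 0.351) | about 47 mm mouth |
| Lower well | (0.529, 0.298) | about 47 mm mouth |

The wells are 55.6 mm apart against 56 mm given, so the 46 mm plane height holds. Next I'll look at the loose things.

>>> move_arm(
  increments=[
    [1, -0.79, 0.02, -0.06, 0, 0, 0],
    [1, -0.79, 0.02, -0.06, 0, 0, 0],
    [1, -0.79, 0.02, -0.06, 0, 0, 0],
    [1, -0.79, 0.02, -0.06, 0, 0, 0],
    [1, -0.79, 0.02, -0.06, 0, 0, 0],
    [1, -0.79, 0.02, -0.06, 0, 0, 0],
    [1, -0.79, 0.02, -0.06, 0, 0, 0],
    [1, -0.79, 0.02, -0.06, 0, 0, 0],
    [1, -0.81, 0.27, -0.06, 0, 0, 0],
    [1, -0.81, 0.27, -0.06, 0, 0, 0],
    [1, -0.81, 0.27, -0.06, 0, 0, 0],
    [1, -0.81, 0.27, -0.06, 0, 0, 0],
    [1, -0.81, 0.27, -0.06, 0, 0, 0],
    [1, -0.81, 0.27, -0.06, 0, 0, 0],
    [1, -0.81, 0.27, -0.06, 0, 0, 0],
    [1, -0.81, 0.27, -0.06, 0, 0, 0],
    [1, 0, 0, 0, 0, 0, 0],
    [1, 0, 0, 0, 0, 0, 0],
    [1, 0, 0, 0, 0, 0, 0],
  ],
)

```text
time_s: 5.15
ee_pos: [0.4531, -0.3388, 0.2976]
eef_rot: [3.141, -0.0, 1.34]
force: [-0.4, -0.3, -0.1]
grip_width: 0.0939
grip_force: 0.0
```

```bash
cat >> h.py <<'E'
def look(names,fn,**z):
    w,T=wrist();cv2.imwrite(f'pics/{fn}.png',w['color']);np.savez(fn+'.npz',T=T,K=w['K'])
    for n in names:
        for d in ctrl.cut_out(n,w)[:5]:
            m=d['mask'];r=cv2.minAreaRect(np.argwhere(m)[:,::-1].astype(np.float32))
            print(n,round(d['conf'],2),np.round(d['centre']),m.sum(),w['color'][m].mean(0).round(),'rect',np.round(r[0]),np.round(r[1]),round(r[2]),'xy@z',at_z(w,d['centre'],z.get(n,.015),T)[:2].round(4))
E
python3 - <<'E'
from h import *
look(['tube_1','dish_1','coverslip_box','dropper_bottle','label_roll'],'w2',tube_1=.113,coverslip_box=.016);print(ctrl.get_obs()['ee_pos'])
E
```

```text
tube_1 0.65 [205. 314.] 990 [73. 59. 50.] rect [312. 204.] [44. 28.] 90 xy@z [ 0.4343 -0.3581]
dish_1 0.92 [188. 407.] 1346 [131. 145. 136.] rect [406. 186.] [40. 40.] 90 xy@z [ 0.5605 -0.3884]
dish_1 0.92 [306. 415.] 742 [ 40. 137. 152.] rect [415. 304.] [35. 25.] 63 xy@z [ 0.5413 -0.5802]
dish_1 0.75 [252. 383.] 1182 [126. 142. 134.] rect [385. 249.] [37. 38.] 45 xy@z [ 0.5081 -0.4771]
dish_1 0.56 [288. 322.] 1077 [ 39. 143. 158.] rect [323. 287.] [36. 36.] 90 xy@z [ 0.4047 -0.5156]
coverslip_box 0.71 [112. 447.] 625 [126. 138. 131.] rect [448. 112.] [25. 26.] 45 xy@z [ 0.63   -0.2982]
dropper_bottle 0.74 [100. 368.] 718 [34. 47. 56.] rect [367.  99.] [28. 30.] 90 xy@z [ 0.53   -0.2583]
label_roll 0.61 [ 15. 254.] 1244 [114. 129. 128.] rect [252.  18.] [35. 47.] 90 xy@z [ 0.4096 -0.1261]
[ 0.4529486  -0.33964996  0.29771302]
```

View pics/w2.png

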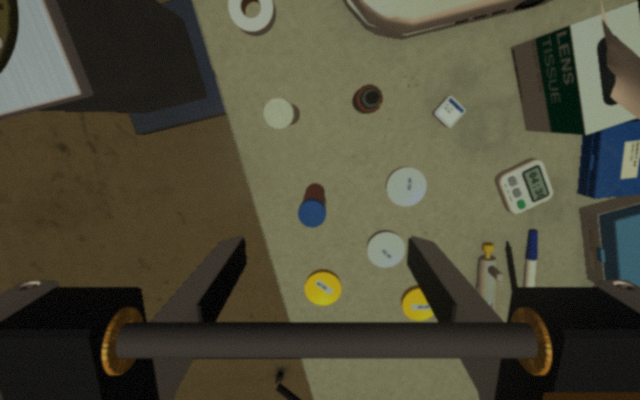

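The blue cap shows at (312,214) and the white cap at (279,113). The dishes are at (406,186) and (385,250), and the box is at (450,111), turned about 40°. The bottle is at (368,100).

Run:
```python
from h import *
z=np.load('w2.npz');T=z['T'];w={'K':z['K']};im=cv2.imread('pics/w2.png')
hsv=cv2.cvtColor(im,40).astype(int)
def blob(m,near):
    n,l,st,ce=cv2.connectedComponentsWithStats(m.astype(np.uint8));k=[i for i in range(1,n) if st[i,4]>60]
    i=min(k,key=lambda i:np.hypot(*(ce[i]-near)));return ce[i],st[i]
c,s=blob((hsv[...,0]>100)&(hsv[...,1]>120),(312,214));print('blue',c,s,at_z(w,c[::-1],.111,T))
g=cv2.cvtColor(im,6)
c,s=blob((g>120)&(hsv[...,1]<70)*1>0,(279,113));print('white',c,s,at_z(w,c[::-1],.113,T))
r=np.array([[.2315,.9728],[.9728,-.2315]])
# height check with top view
t=ctrl.camera('top');hs=cv2.cvtColor(t['color'],40).astype(int)
c2,s=blob((hs[...,0]>100)&(hs[...,1]>120)&(np.indices((400,640))[1]<420),(397,225));print(c2,s)
c,_=blob((hsv[...,0]>100)&(hsv[...,1]>120),(312,214))
print(tri([ray(w,c[::-1],T),ray(t,c2[::-1])]))
for n,cw in (('dish',(187,407)),('dish',(250,385)),('coverslip_box',(111,450))):pass
cv2.imwrite('pics/boxc.png',cv2.resize(im[60:280,260:480],(600,600),interpolation=2))
ds=ctrl.cut_out('dish_1',t)
for cw in ((187,406),(250,385)):
    print(min((tri([ray(w,cw,T),ray(t,d['centre'])]) for d in ds),key=lambda a:a[1]),at_z(w,cw,.015,T))
for d in ctrl.cut_out('coverslip_box',t)[:1]: print(tri([ray(w,(111,450),T),ray(t,d['centre'])]),at_z(w,(111,450),.016,T))
```

```text
blue [311.62101313 212.70919325] [299 200  26  26 533] [ 0.42945246 -0.3670603   0.111     ]
white [277.57631579 113.06447368] [263  97  30  33 760] [ 0.42088513 -0.25123269  0.113     ]
[401.97302905 109.47095436] [389  97  27  25 482]
(array([ 0.5179543, -0.2143778,  0.8396416]), np.float64(0.047332350554043334))
(array([-0.7966029 ,  1.44175779,  7.00220585]), np.float64(0.02222643428181308)) [ 0.55894225 -0.3871567   0.015     ]
(array([ 0.5733027 , -0.64811329, -0.31073452]), np.float64(0.038655830367302156)) [ 0.51207849 -0.47542176  0.015     ]
```

View pics/boxc.png

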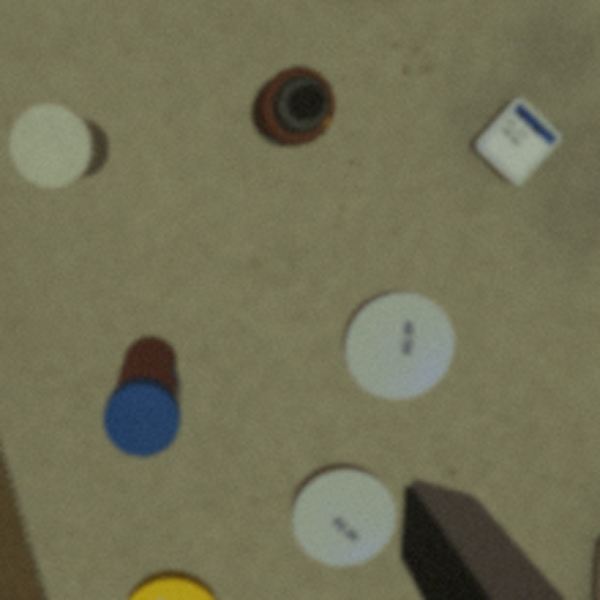

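Cap widths (28–30 px) match 32 mm at z = 0.113. I'll descend to just above the blue cap and take a second, closer sighting.

>>> move_arm(
  increments=[
    [1, -0.16, -0.08, 0.5, 0, 0, 0],
    [1, -0.16, -0.08, 0.5, 0, 0, 0],
    [1, -0.16, -0.08, 0.5, 0, 0, 0],
    [1, -0.16, -0.09, 0.5, 0, 0, 0],
    [1, 0, 0, 0.5, 0, 0, 0],
    [1, 0, 0, 0.5, 0, 0, 0],
    [1, 0, 0, 0, 0, 0, 0],
    [1, 0, 0, 0, 0, 0, 0],
  ],
)

```text
time_s: 6.4
ee_pos: [0.4295, -0.3677, 0.1482]
eef_rot: [3.142, 0.0, 1.339]
force: [0.6, -0.0, 0.1]
grip_width: 0.0943
grip_force: 0.0
```

Run:
```python
from h import *
w,T=wrist();im=w['color'];cv2.imwrite('pics/w3.png',im)
z=np.load('w2.npz')
hsv=cv2.cvtColor(im,40).astype(int)
m=((hsv[...,0]>100)&(hsv[...,1]>120)).astype(np.uint8);m[:, :200]=0
n,l,st,ce=cv2.connectedComponentsWithStats(m);
for i in np.argsort(-st[1:,4])[:2]+1:
    print(st[i],ce[i],at_z(w,ce[i][::-1],.111,T),tri([ray(w,ce[i][::-1],T),ray({'K':z['K']},(213,312),z['T'])]))
print(toolpose()[:3,3])
```

```text
[ 303  205   45   45 1558] [325.32284981 227.54878049] [ 0.42933532 -0.36721428  0.111     ] (array([ 0.42884001, -0.36964882,  0.10349406]), np.float64(0.00013526031532934437))
[628 247  12  39 296] [635.32432432 267.25675676] [ 0.63870293 -0.44743829  0.111     ] (array([ 0.45470421, -0.30565556,  0.31940731]), np.float64(0.004262650563999159))
[ 0.42982875 -0.36789748  0.1488443 ]
```

Cap confirmed at (0.429, -0.367) with height consistent. Descend, grip the cap and lift.

>>> move_arm(
  increments=[
    [1, 0.01, 0, 0.4, 0, 0, 0],
    [1, 0, 0, 0.4, 0, 0, 0],
    [1, 0, 0, 0.3, 0, 0, 0],
    [1, 0, 0, 0.13, 0, 0, 0],
    [1, 0, 0, 0, 0, 0, 0],
    [0.2, 0, 0, 0, 0, 0, 0],
    [0.2, 0, 0, 0, 0, 0, 0],
    [0.2, 0, 0, 0, 0, 0, 0],
    [0.2, 0, 0, 0, 0, 0, 0],
    [0.2, 0, 0, 0, 0, 0, 0],
    [0.2, 0, 0, 0, 0, 0, 0],
    [0.2, 0, 0, 0, 0, 0, 0],
  ],
  force=20,
)

```text
time_s: 7.65
ee_pos: [0.4295, -0.3671, 0.086]
eef_rot: [-3.142, -0.0, 1.339]
force: [0.6, 0.4, -0.5]
grip_width: 0.0416
grip_force: 0.0
```

>>> move_arm(
  increments=[
    [0.2, 0, 0, 0, 0, 0, 0],
    [0.2, 0, 0, 0, 0, 0, 0],
    [0.2, 0, 0, 0, 0, 0, 0],
    [0.2, 0, 0, 0, 0, 0, 0],
    [0.2, 0, 0, -0.2, 0, 0, 0],
    [0.2, 0, 0, -0.4, 0, 0, 0],
    [0.2, 0, 0, -0.7, 0, 0, 0],
    [0.2, 0, 0, -0.7, 0, 0, 0],
    [0.2, 0, 0, -0.7, 0, 0, 0],
    [0.2, 0, 0, -0.7, 0, 0, 0],
    [0.2, 0, 0, -0.5, 0, 0, 0],
    [0.2, 0, 0, -0.3, 0, 0, 0],
  ],
)

```text
time_s: 8.85
ee_pos: [0.4296, -0.3671, 0.2992]
eef_rot: [3.139, 0.002, 1.339]
force: [-0.1, 0.3, 0.3]
grip_width: 0.0319
grip_force: 20.0
```

>>> move_arm(
  increments=[
    [0.2, 0.4, -0.12, 0, 0, 0, 0],
    [0.2, 0.75, -0.22, 0, 0, 0, 0],
    [0.2, 0.75, -0.22, 0, 0, 0, 0],
    [0.2, 0.75, -0.22, 0, 0, 0, 0],
    [0.2, 0.75, -0.22, 0, 0, 0, 0],
    [0.2, 0.75, -0.22, 0, 0, 0, 0],
    [0.2, 0.75, -0.22, 0, 0, 0, 0],
    [0.2, 0.75, -0.22, 0, 0, 0, 0],
    [0.2, 0.75, -0.22, 0, 0, 0, 0],
    [0.2, 0.65, -0.2, 0, 0, 0, 0],
    [0.2, 0.75, 0.12, 0, 0, 0, 0],
    [0.2, 0.75, 0.12, 0, 0, 0, 0],
    [0.2, 0.75, 0.12, 0, 0, 0, 0],
    [0.2, 0.75, 0.12, 0, 0, 0, 0],
    [0.2, 0.75, 0.12, 0, 0, 0, 0],
    [0.2, 0.75, 0.12, 0, 0, 0, 0],
    [0.2, 0.75, 0.12, 0, 0, 0, 0],
    [0.2, 0.75, 0.1, 0, 0, 0, 0],
    [0.2, 0.35, 0, 0, 0, 0, 0],
    [0.2, 0, 0, 0, 0, 0, 0],
  ],
)

```text
time_s: 10.85
ee_pos: [0.5279, 0.2998, 0.2957]
eef_rot: [-3.141, 0.0, 1.341]
force: [-0.7, -0.1, -0.1]
grip_width: 0.032
grip_force: 20.0
```

```bash
cat >> h.py <<'E'
def to(x,y,z=None):
    T=toolpose();g=np.array([x,y,T[2,3] if z is None else z]);print('at',T[:3,3].round(4),'units',(T[:3,:3].T@(g-T[:3,3])/.05).round(3))
E
python3 -c "
from h import *
to(.529,.298,.102);print(ctrl.get_obs()['eef_rot'],ctrl.get_obs()['grip_width'])"
```

```text
at [0.5279 0.2998 0.2957] units [-0.029  0.032  3.875]
[-3.14095728e+00  2.80881295e-04  1.34091096e+00] 0.03204630025618393
```

>>> move_arm(
  increments=[
    [0.2, -0.03, 0.03, 0.4, 0, 0, 0],
    [0.2, 0, 0, 0.6, 0, 0, 0],
    [0.2, 0, 0, 0.6, 0, 0, 0],
    [0.2, 0, 0, 0.6, 0, 0, 0],
    [0.2, 0, 0, 0.5, 0, 0, 0],
    [0.2, 0, 0, 0.4, 0, 0, 0],
    [0.2, 0, 0, 0.3, 0, 0, 0],
    [0.2, 0, 0, 0.3, 0, 0, 0],
    [0.2, 0, 0, 0.2, 0, 0, 0],
    [0.2, 0, 0, 0, 0, 0, 0],
    [0.2, 0, 0, 0, 0, 0, 0],
  ],
)

```text
time_s: 11.95
ee_pos: [0.5295, 0.2964, 0.1015]
eef_rot: [3.141, -0.0, 1.339]
force: [0.3, 0.2, -0.2]
grip_width: 0.0321
grip_force: 20.0
```

>>> move_arm(
  increments=[
    [0.2, 0.02, 0, 0.05, 0, 0, 0],
    [0.2, 0, 0, 0, 0, 0, 0],
    [0.75, 0, 0, 0, 0, 0, 0],
    [0.75, 0, 0, 0, 0, 0, 0],
    [0.75, 0, 0, 0, 0, 0, 0],
    [0.75, 0, 0, 0, 0, 0, 0],
    [0.75, 0, 0, 0, 0, 0, 0],
    [0.75, 0, 0, -0.3, 0, 0, 0],
    [0.8, 0, 0, -0.6, 0, 0, 0],
    [1, 0, 0, -0.8, 0, 0, 0],
    [1, 0, 0, -0.8, 0, 0, 0],
    [1, 0, 0, -0.8, 0, 0, 0],
    [1, 0, 0, 0, 0, 0, 0],
    [1, 0, 0, 0, 0, 0, 0],
  ],
)

```text
time_s: 13.35
ee_pos: [0.5295, 0.2973, 0.2649]
eef_rot: [3.14, -0.001, 1.339]
force: [-0.2, -0.3, -1.0]
grip_width: 0.0938
grip_force: 0.0
```

```bash
python3 -c "
from h import *
look(['tube_1'],'w4',tube_1=.125);to(.4217,-.252,.22)"
```

```text
tube_1 0.79 [191. 325.] 1107 [87. 65. 51.] rect [324. 188.] [44. 32.] 76 xy@z [0.5298 0.301 ]
at [0.5291 0.2971 0.2627] units [-11.18    0.436   0.864]
```

View pics/w4.png

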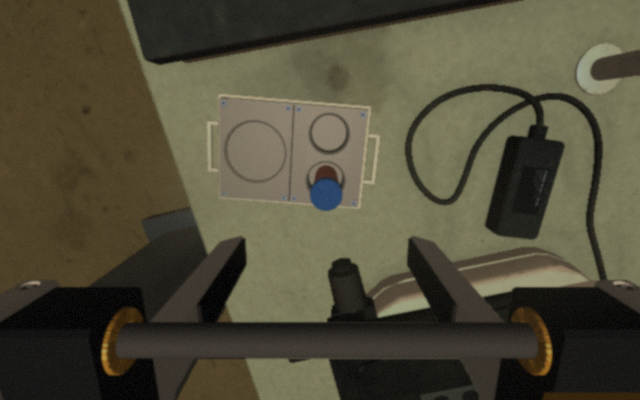

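The blue-capped tube stands in the lower well (cap at (325,194)). Now the white-capped tube.

>>> move_arm(
  increments=[
    [1, -0.76, -0.14, 0, 0, 0, 0],
    [1, -0.76, -0.14, 0, 0, 0, 0],
    [1, -0.76, -0.14, 0, 0, 0, 0],
    [1, -0.76, -0.14, 0, 0, 0, 0],
    [1, -0.76, -0.14, 0, 0, 0, 0],
    [1, -0.76, -0.14, 0, 0, 0, 0],
    [1, -0.76, -0.14, 0, 0, 0, 0],
    [1, -0.735, 0.178, 0.1, 0, 0, 0],
    [1, -0.735, 0.178, 0.1, 0, 0, 0],
    [1, -0.735, 0.178, 0.1, 0, 0, 0],
    [1, -0.735, 0.178, 0.1, 0, 0, 0],
    [1, -0.735, 0.178, 0.1, 0, 0, 0],
    [1, -0.735, 0.178, 0.2, 0, 0, 0],
    [1, -0.735, 0.178, 0.4, 0, 0, 0],
    [1, -0.735, 0.178, 0.4, 0, 0, 0],
    [1, 0, 0, 0.4, 0, 0, 0],
    [1, 0, 0, 0.2, 0, 0, 0],
    [1, 0, 0, 0, 0, 0, 0],
    [1, 0, 0, 0, 0, 0, 0],
  ],
)

```text
time_s: 15.35
ee_pos: [0.4225, -0.2523, 0.159]
eef_rot: [3.141, 0.0, 1.34]
force: [0.9, 0.0, -0.2]
grip_width: 0.094
grip_force: 0.0
```

Run:
```python
from h import *
w,T=wrist();im=w['color'];cv2.imwrite('pics/w5.png',im)
z=np.load('w2.npz');hsv=cv2.cvtColor(im,40).astype(int);g=cv2.cvtColor(im,6)
m=((g>120)&(hsv[...,1]<70)).astype(np.uint8)
n,l,st,ce=cv2.connectedComponentsWithStats(m);
for i in np.argsort(-st[1:,4])[:3]+1:
    print(st[i],ce[i],at_z(w,ce[i][::-1],.113,T),tri([ray(w,ce[i][::-1],T),ray({'K':z['K']},(113.3,278.2),z['T'])]))
for d in ctrl.cut_out('tube_2',w)[:2]:print(d['centre'],d['conf'])
to(.4217,-.252,.087)
```

```text
[ 444    9  196   72 6978] [552.33505302  47.64746346] [ 0.58758385 -0.17152551  0.113     ] (array([ 0.4497187 , -0.21921387,  0.32268849]), np.float64(0.040511833722044796))
[ 245   19   64   69 2820] [276.47446809  53.20070922] [ 0.418236   -0.13506222  0.113     ] (array([ 0.50021159, -0.27497322,  0.8094298 ]), np.float64(0.01526913902390866))
[   0   64   45  111 2593] [ 14.85383725 133.76590821] [ 0.23465893 -0.14295149  0.113     ] (array([ 0.46199562, -0.22287866,  0.36966236]), np.float64(0.039154998353239254))
[213.6, 322.5] 0.75
at [ 0.4228 -0.2525  0.1595] units [ 0.006 -0.025  1.449]
```

```bash
python3 -c "
import cv2;im=cv2.imread('pics/w5.png');cv2.imwrite('pics/w5c.png',cv2.resize(im[150:320,200:440],(720,510)))"
```

```text
(no output)
```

View pics/w5c.png

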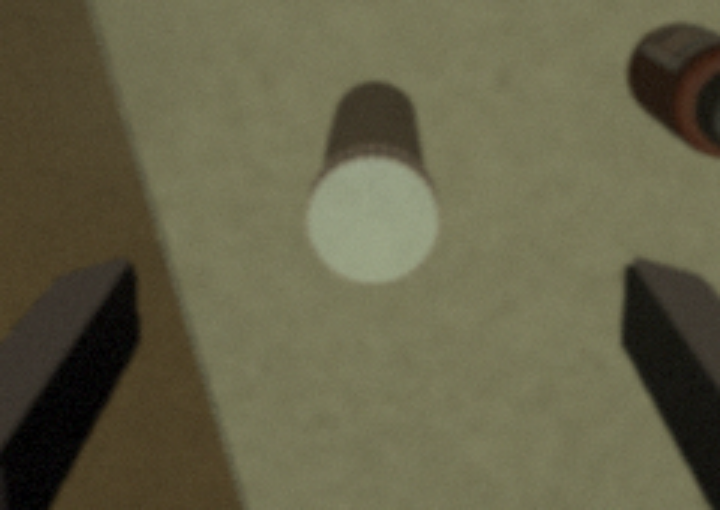

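The white cap is centred at crop (373,219), full-image (324,223), between the fingers, about 3 mm toward the camera's far side. I'll correct, descend and grip.

>>> move_arm(
  increments=[
    [1, -0.06, -0.04, 0.3, 0, 0, 0],
    [0.7, 0, 0, 0.5, 0, 0, 0],
    [0.6, 0, 0, 0.4, 0, 0, 0],
    [0.5, 0, 0, 0.25, 0, 0, 0],
    [0.5, 0, 0, 0, 0, 0, 0],
    [0.2, 0, 0, 0, 0, 0, 0],
    [0.2, 0, 0, 0, 0, 0, 0],
    [0.2, 0, 0, 0, 0, 0, 0],
    [0.2, 0, 0, 0, 0, 0, 0],
    [0.2, 0, 0, 0, 0, 0, 0],
    [0.2, 0, 0, 0, 0, 0, 0],
    [0.2, 0, 0, 0, 0, 0, 0],
  ],
  force=20,
)

```text
time_s: 16.65
ee_pos: [0.4199, -0.2554, 0.0864]
eef_rot: [3.141, 0.0, 1.339]
force: [-0.1, -0.6, 5.8]
grip_width: 0.0316
grip_force: 20.0
```

>>> move_arm(
  increments=[
    [0.2, 0, 0, -0.2, 0, 0, 0],
    [0.2, 0, 0, -0.4, 0, 0, 0],
    [0.2, 0, 0, -0.7, 0, 0, 0],
    [0.2, 0, 0, -0.8, 0, 0, 0],
    [0.2, 0, 0, -0.8, 0, 0, 0],
    [0.2, 0, 0, -0.8, 0, 0, 0],
    [0.2, 0.3, -0.08, -0.4, 0, 0, 0],
    [0.2, 0.7, -0.2, -0.2, 0, 0, 0],
    [0.2, 0.7, -0.2, 0, 0, 0, 0],
    [0.2, 0.7, -0.2, 0, 0, 0, 0],
    [0.2, 0.7, -0.2, 0, 0, 0, 0],
    [0.2, 0.7, -0.2, 0, 0, 0, 0],
    [0.2, 0.7, -0.2, 0, 0, 0, 0],
    [0.2, 0.42, -0.1, 0, 0, 0, 0],
  ],
)

```text
time_s: 18.05
ee_pos: [0.4084, 0.002, 0.3015]
eef_rot: [3.141, -0.0, 1.34]
force: [-0.1, 0.1, -1.4]
grip_width: 0.0317
grip_force: 20.0
```

>>> move_arm(
  increments=[
    [0.2, 0.6, 0.08, 0, 0, 0, 0],
    [0.2, 0.75, 0.1, 0, 0, 0, 0],
    [0.2, 0.75, 0.1, 0, 0, 0, 0],
    [0.2, 0.75, 0.1, 0, 0, 0, 0],
    [0.2, 0.75, 0.1, 0, 0, 0, 0],
    [0.2, 0.75, 0.1, 0, 0, 0, 0],
    [0.2, 0.75, 0.1, 0, 0, 0, 0],
    [0.2, 0.75, 0.1, 0, 0, 0, 0],
    [0.2, 0.75, 0.1, 0, 0, 0, 0],
    [0.2, 0.55, 0.08, 0, 0, 0, 0],
    [0.2, 0.3, 0.05, 0, 0, 0, 0],
    [0.2, 0, 0, 0, 0, 0, 0],
    [0.2, 0, 0, 0, 0, 0, 0],
  ],
)

```text
time_s: 19.35
ee_pos: [0.5436, 0.3504, 0.301]
eef_rot: [-3.141, 0.0, 1.339]
force: [-0.4, -0.5, -0.1]
grip_width: 0.0316
grip_force: 20.0
```

```bash
python3 -c "
from h import *
to(.5457,.3506,.1)"
```

```text
at [0.5436 0.3504 0.301 ] units [0.015 0.041 4.019]
```

>>> move_arm(
  increments=[
    [0.2, 0.01, 0.04, 0.4, 0, 0, 0],
    [0.2, 0, 0, 0.6, 0, 0, 0],
    [0.2, 0, 0, 0.6, 0, 0, 0],
    [0.2, 0, 0, 0.6, 0, 0, 0],
    [0.2, 0, 0, 0.6, 0, 0, 0],
    [0.2, 0, 0, 0.4, 0, 0, 0],
    [0.2, 0, 0, 0.3, 0, 0, 0],
    [0.2, 0, 0, 0.3, 0, 0, 0],
    [0.2, 0, 0, 0.2, 0, 0, 0],
    [0.2, 0, 0, 0, 0, 0, 0],
    [0.2, 0, 0, 0, 0, 0, 0],
  ],
)

```text
time_s: 20.45
ee_pos: [0.5461, 0.351, 0.1016]
eef_rot: [3.141, -0.001, 1.339]
force: [-0.5, -0.0, 0.1]
grip_width: 0.0322
grip_force: 20.0
```

>>> move_arm(
  increments=[
    [0.2, 0, 0, 0.05, 0, 0, 0],
    [0.2, 0, 0, 0, 0, 0, 0],
    [0.75, 0, 0, 0, 0, 0, 0],
    [0.75, 0, 0, 0, 0, 0, 0],
    [0.75, 0, 0, 0, 0, 0, 0],
    [0.75, 0, 0, 0, 0, 0, 0],
    [0.75, 0, 0, 0, 0, 0, 0],
    [0.75, 0, 0, -0.3, 0, 0, 0],
    [0.8, 0, 0, -0.6, 0, 0, 0],
    [1, 0, 0, -0.8, 0, 0, 0],
    [1, 0, 0, -0.8, 0, 0, 0],
    [1, 0, 0, -0.8, 0, 0, 0],
    [1, 0, 0, 0, 0, 0, 0],
    [1, 0, 0, 0, 0, 0, 0],
  ],
)

```text
time_s: 21.85
ee_pos: [0.546, 0.351, 0.2649]
eef_rot: [3.14, -0.001, 1.339]
force: [0.3, 0.2, 0.1]
grip_width: 0.0938
grip_force: 0.0
```

```bash
python3 -c "
from h import *
look(['tube_1','dish_nest'],'w6',tube_1=.125,dish_nest=.046);to(.42,.05);to(.559,-.387,.15)"
```

```text
tube_1 0.94 [241. 322.] 1336 [77. 60. 55.] rect [322. 234.] [54. 30.] 90 xy@z [0.531  0.3035]
tube_1 0.87 [186. 326.] 1128 [117. 143. 141.] rect [326. 184.] [43. 31.] 90 xy@z [0.5479 0.3596]
dish_nest 0.67 [195. 256.] 6455 [ 97. 114. 122.] rect [254. 194.] [73. 95.] 4 xy@z [0.4576 0.3521]
at [0.5456 0.3507 0.2623] units [-6.43  -1.061  0.011]
at [0.5456 0.3507 0.2623] units [-14.294   3.657   2.26 ]
```

View pics/w6.png

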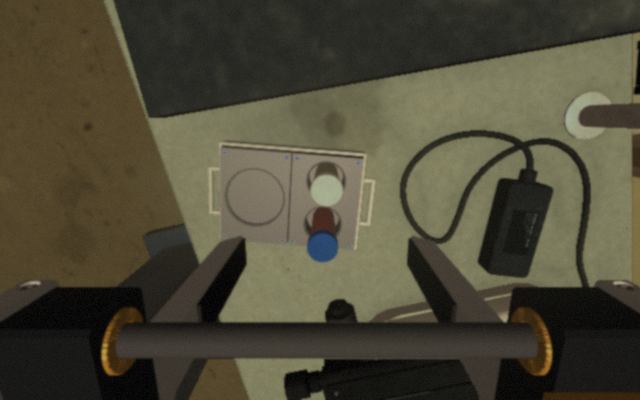

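Both tubes stand in their wells (caps at (327,190) and (322,247)). Now the dishes.

>>> move_arm(
  increments=[
    [1, -0.8, -0.13, 0, 0, 0, 0],
    [1, -0.8, -0.13, 0, 0, 0, 0],
    [1, -0.8, -0.13, 0, 0, 0, 0],
    [1, -0.8, -0.13, 0, 0, 0, 0],
    [1, -0.8, -0.13, 0, 0, 0, 0],
    [1, -0.8, -0.13, 0, 0, 0, 0],
    [1, -0.8, -0.13, 0, 0, 0, 0],
    [1, -0.83, -0.15, 0, 0, 0, 0],
    [1, -0.74, 0.234, 0, 0, 0, 0],
    [1, -0.74, 0.234, 0, 0, 0, 0],
    [1, -0.74, 0.234, 0, 0, 0, 0],
    [1, -0.74, 0.234, 0, 0, 0, 0],
    [1, -0.74, 0.234, 0, 0, 0, 0],
    [1, -0.74, 0.234, 0, 0, 0, 0],
    [1, -0.74, 0.234, 0, 0, 0, 0],
  ],
)

```text
time_s: 23.5
ee_pos: [0.4401, -0.2222, 0.2627]
eef_rot: [-3.14, -0.0, 1.339]
force: [0.7, 0.3, 0.5]
grip_width: 0.0943
grip_force: 0.0
```

>>> move_arm(
  increments=[
    [1, -0.54, 0.62, 0.2, 0, 0, 0],
    [1, -0.54, 0.62, 0.3, 0, 0, 0],
    [1, -0.54, 0.62, 0.4, 0, 0, 0],
    [1, -0.54, 0.62, 0.5, 0, 0, 0],
    [1, -0.54, 0.6, 0.4, 0, 0, 0],
    [1, 0, 0, 0.4, 0, 0, 0],
    [1, 0, 0, 0.2, 0, 0, 0],
    [1, 0, 0, 0, 0, 0, 0],
    [1, 0, 0, 0, 0, 0, 0],
  ],
)

```text
time_s: 24.4
ee_pos: [0.5595, -0.3871, 0.1447]
eef_rot: [3.141, 0.0, 1.339]
force: [-0.7, -0.7, -0.2]
grip_width: 0.0942
grip_force: 0.0
```

```bash
cat >> h.py <<'E'
def circ(w,T,m,z):
    c=max(cv2.findContours(m.astype(np.uint8),0,1)[0],key=cv2.contourArea)
    e=cv2.fitEllipse(cv2.convexHull(c));return e,at_z(w,e[0][::-1],z,T)
E
python3 - <<'E'
from h import *
w,T=wrist();cv2.imwrite('pics/w7.png',w['color']);z=np.load('w2.npz')
for d in ctrl.cut_out('dish_1',w)[:4]:
    e,p=circ(w,T,d['mask'],.013);print(round(d['conf'],2),d['centre'],w['color'][d['mask']].mean(0).round(),np.round(e[0]+e[1],1),p.round(4))
    for c in ((187,406),(250,385)): print('  tri',tri([ray(w,e[0][::-1],T),ray({'K':z['K']},c,z['T'])]))
to(.559,-.387,.007)
E
```

```text
0.8 [282.4, 300.9] [105. 119. 112.] [301.7 283.9  53.8  54.3] [ 0.5134 -0.4731  0.013 ]
  tri (array([ 0.53886261, -0.36207981,  0.18771288]), np.float64(0.022785953200953852))
  tri (array([ 0.5124571 , -0.47731784,  0.00761864]), np.float64(0.0013375160653930208))
0.76 [194.8, 325.2] [115. 124. 115.] [325.3 195.4  59.2  59.6] [ 0.5592 -0.3864  0.013 ]
  tri (array([ 0.55917945, -0.38677983,  0.01399618]), np.float64(0.0006235174963933001))
  tri (array([ 0.53241563, -0.37290508,  0.18126157]), np.float64(0.043752277879270274))
0.65 [324.2, 223.7] [12. 73. 90.] [227.5 318.7   9.7  18.5] [ 0.4254 -0.4948  0.013 ]
  tri (array([ 0.52649712, -0.34843828,  0.23138021]), np.float64(0.019104377578804895))
  tri (array([ 0.49866931, -0.40769519,  0.16391891]), np.float64(0.000284467294414615))
at [ 0.5597 -0.3873  0.1454] units [ 0.006 -0.022  2.768]
```

Dish_1 is confirmed at (0.559, -0.387), with its top measured at 14 mm. Descend and grip at lid height.

>>> move_arm(
  increments=[
    [1, 0.01, -0.01, 0.5, 0, 0, 0],
    [1, 0, 0, 0.6, 0, 0, 0],
    [1, 0, 0, 0.6, 0, 0, 0],
    [1, 0, 0, 0.5, 0, 0, 0],
    [1, 0, 0, 0.3, 0, 0, 0],
    [1, 0, 0, 0.2, 0, 0, 0],
    [1, 0, 0, 0.06, 0, 0, 0],
    [1, 0, 0, 0, 0, 0, 0],
    [0.5, 0, 0, 0, 0, 0, 0],
    [0.5, 0, 0, 0, 0, 0, 0],
    [0.5, 0, 0, 0, 0, 0, 0],
    [0.5, 0, 0, 0, 0, 0, 0],
    [0.5, 0, 0, 0, 0, 0, 0],
    [0.5, 0, 0, 0, 0, 0, 0],
    [0.5, 0, 0, 0, 0, 0, 0],
  ],
  force=15,
)

```text
time_s: 26.0
ee_pos: [0.5591, -0.3869, 0.0056]
eef_rot: [3.141, 0.0, 1.339]
force: [0.3, 0.7, 1.6]
grip_width: 0.057
grip_force: 15.0
```

>>> move_arm(
  increments=[
    [0.5, 0, 0, -0.2, 0, 0, 0],
    [0.5, 0, 0, -0.5, 0, 0, 0],
    [0.5, 0, 0, -0.8, 0, 0, 0],
    [0.5, 0, 0, -0.8, 0, 0, 0],
    [0.5, 0, 0, -0.8, 0, 0, 0],
    [0.5, 0, 0, -0.8, 0, 0, 0],
    [0.5, 0.3, -0.34, -0.6, 0, 0, 0],
    [0.5, 0.61, -0.68, -0.4, 0, 0, 0],
    [0.5, 0.61, -0.68, 0, 0, 0, 0],
    [0.5, 0.61, -0.68, 0, 0, 0, 0],
    [0.5, 0.61, -0.66, 0, 0, 0, 0],
    [0.5, 0.7, -0.4, 0, 0, 0, 0],
    [0.5, 0.8, -0.22, 0, 0, 0, 0],
    [0.5, 0.8, -0.22, 0, 0, 0, 0],
    [0.5, 0.8, -0.22, 0, 0, 0, 0],
    [0.5, 0.8, -0.22, 0, 0, 0, 0],
    [0.5, 0.8, -0.22, 0, 0, 0, 0],
    [0.5, 0.42, -0.09, 0, 0, 0, 0],
  ],
)

```text
time_s: 27.8
ee_pos: [0.4235, 0.0513, 0.2513]
eef_rot: [3.141, -0.001, 1.341]
force: [-0.2, -1.1, -0.4]
grip_width: 0.0564
grip_force: 15.0
```

>>> move_arm(
  increments=[
    [0.5, 0.65, -0.09, 0, 0, 0, 0],
    [0.5, 0.75, -0.09, 0, 0, 0, 0],
    [0.5, 0.75, -0.09, 0, 0, 0, 0],
    [0.5, 0.75, -0.09, 0, 0, 0, 0],
    [0.5, 0.75, -0.09, 0, 0, 0, 0],
    [0.5, 0.75, -0.09, 0, 0, 0, 0],
    [0.5, 0.75, -0.09, 0, 0, 0, 0],
    [0.5, 0.55, -0.08, 0, 0, 0, 0],
    [0.5, 0.3, 0, 0, 0, 0, 0],
    [0.5, 0, 0, 0, 0, 0, 0],
    [0.5, 0, 0, 0, 0, 0, 0],
  ],
)

```text
time_s: 28.9
ee_pos: [0.4584, 0.3485, 0.2507]
eef_rot: [3.141, 0.0, 1.339]
force: [-0.2, -0.7, -0.8]
grip_width: 0.0566
grip_force: 15.0
```

Run:
```python
from h import *
w,T=wrist();cv2.imwrite('pics/w8.png',w['color'])
for d in ctrl.cut_out('dish_1',w)[:2]:
    e,p=circ(w,T,d['mask'],T[2,3]);t=np.linalg.inv(T)
    print(round(d['conf'],2),d['centre'],np.round(e[0]+e[1],1),at_z(w,e[0][::-1],toolpose()[2,3]+.009,T).round(4))
to(.4551,.3499,.049)
```

```text
0.57 [252.4, 325.1] [326.5 251.6  99.8 103.4] [0.4593 0.3505 0.2599]
at [0.4585 0.3481 0.2509] units [ 0.019 -0.077  4.038]
```

>>> move_arm(
  increments=[
    [0.5, -0.02, -0.08, 0.4, 0, 0, 0],
    [0.5, 0, 0, 0.7, 0, 0, 0],
    [0.5, 0, 0, 0.7, 0, 0, 0],
    [0.5, 0, 0, 0.7, 0, 0, 0],
    [0.5, 0, 0, 0.6, 0, 0, 0],
    [0.5, 0, 0, 0.4, 0, 0, 0],
    [0.5, 0, 0, 0.25, 0, 0, 0],
    [0.5, 0, 0, 0.15, 0, 0, 0],
    [0.5, 0, 0, 0.12, 0, 0, 0],
    [0.5, 0, 0, 0, 0, 0, 0],
    [0.5, 0, 0, 0, 0, 0, 0],
  ],
)

```text
time_s: 30.1
ee_pos: [0.4547, 0.3491, 0.0502]
eef_rot: [3.141, -0.001, 1.339]
force: [0.6, 0.5, -0.9]
grip_width: 0.0568
grip_force: 15.0
```

>>> move_arm(
  increments=[
    [0.5, 0, 0, 0.04, 0, 0, 0],
    [0.5, 0, 0, 0, 0, 0, 0],
    [0.7, 0, 0, 0, 0, 0, 0],
    [0.8, 0, 0, 0, 0, 0, 0],
    [0.8, 0, 0, 0, 0, 0, 0],
    [0.8, 0, 0, 0, 0, 0, 0],
    [0.8, 0, 0, -0.2, 0, 0, 0],
    [0.8, 0, 0, -0.5, 0, 0, 0],
    [0.8, 0, 0, -0.8, 0, 0, 0],
    [1, 0, 0, -0.8, 0, 0, 0],
    [1, 0, 0, -0.8, 0, 0, 0],
    [1, 0, 0, -0.8, 0, 0, 0],
    [1, 0, 0, -0.3, 0, 0, 0],
    [1, 0, 0, 0, 0, 0, 0],
  ],
)

```text
time_s: 31.5
ee_pos: [0.4549, 0.3493, 0.2606]
eef_rot: [3.138, -0.004, 1.339]
force: [0.1, 0.8, -1.1]
grip_width: 0.0938
grip_force: 0.0
```

Run:
```python
from h import *
w,T=wrist();cv2.imwrite('pics/w9.png',w['color'])
for d in ctrl.cut_out('dish_1',w)[:2]:
    e,p=circ(w,T,d['mask'],.055)
    print(round(d['conf'],2),d['centre'],np.round(e[0]+e[1],1),p)
to(.42,.05);cv2.imwrite('pics/w9c.png',cv2.resize(w['color'][120:320,200:440],(720,600)))
```

```text
0.7 [183.3, 329.0] [325.9 182.1  47.7  49. ] [0.45545031 0.349251   0.055     ]
at [0.4541 0.3487 0.2569] units [-5.971e+00  7.090e-01  2.000e-03]
```

View pics/w9c.png

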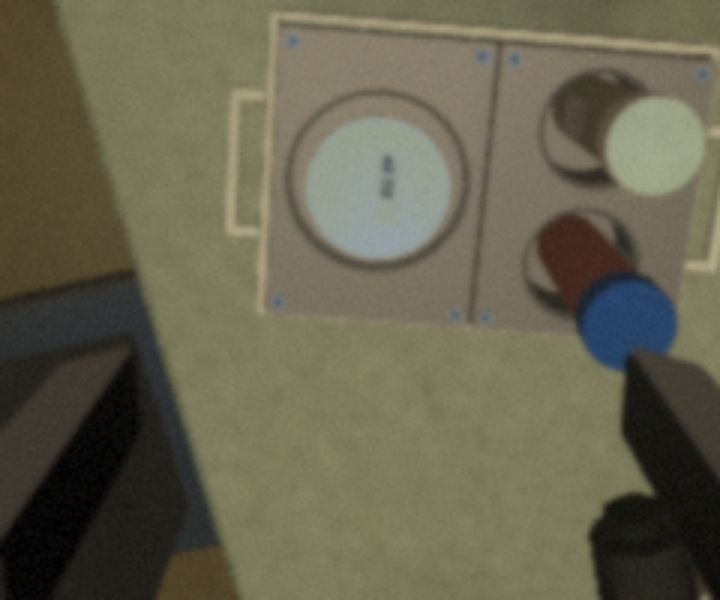

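Dish_1 lies flat in the recess, dish centre at (0.455, 0.349). Now dish_2.

>>> move_arm(
  increments=[
    [1, -0.75, 0.09, 0, 0, 0, 0],
    [1, -0.75, 0.09, 0, 0, 0, 0],
    [1, -0.75, 0.09, 0, 0, 0, 0],
    [1, -0.75, 0.09, 0, 0, 0, 0],
    [1, -0.75, 0.09, 0, 0, 0, 0],
    [1, -0.75, 0.09, 0, 0, 0, 0],
    [1, -0.75, 0.09, 0, 0, 0, 0],
    [1, -0.72, 0.08, 0, 0, 0, 0],
    [1, -0.8, 0.22, 0, 0, 0, 0],
    [1, -0.8, 0.22, 0, 0, 0, 0],
    [1, -0.8, 0.22, 0, 0, 0, 0],
    [1, -0.8, 0.22, 0, 0, 0, 0],
    [1, -0.8, 0.22, 0, 0, 0, 0],
    [1, -0.82, 0.25, 0, 0, 0, 0],
  ],
)

```text
time_s: 33.0
ee_pos: [0.4298, -0.2013, 0.256]
eef_rot: [-3.139, -0.001, 1.339]
force: [0.2, 0.8, -0.2]
grip_width: 0.0943
grip_force: 0.0
```

>>> move_arm(
  increments=[
    [1, -0.7, 0.41, 0.2, 0, 0, 0],
    [1, -0.7, 0.41, 0.3, 0, 0, 0],
    [1, -0.7, 0.41, 0.3, 0, 0, 0],
    [1, -0.7, 0.41, 0.4, 0, 0, 0],
    [1, -0.7, 0.41, 0.4, 0, 0, 0],
    [1, -0.7, 0.41, 0.4, 0, 0, 0],
    [1, -0.78, 0.41, 0.3, 0, 0, 0],
    [1, 0, 0, 0, 0, 0, 0],
    [1, 0, 0, 0, 0, 0, 0],
  ],
)

```text
time_s: 33.9
ee_pos: [0.5122, -0.4749, 0.1395]
eef_rot: [-3.138, -0.002, 1.338]
force: [-0.1, 0.6, 0.2]
grip_width: 0.0937
grip_force: 0.0
```

Run:
```python
from h import *
w,T=wrist();cv2.imwrite('pics/w10.png',w['color'])
for d in ctrl.cut_out('dish_1',w)[:3]:
    e,p=circ(w,T,d['mask'],.013)
    print(round(d['conf'],2),d['centre'],w['color'][d['mask']].mean(0).round(),np.round(e[0]+e[1],1),p);to(p[0],p[1],.007)
```

```text
0.91 [257.4, 246.4] [ 22. 110. 127.] [233.6 259.4  56.8  59. ] [ 0.40669981 -0.51558157  0.013     ]
at [ 0.513  -0.4743  0.1425] units [-1.292 -1.879  2.711]
0.78 [285.4, 386.1] [ 31. 122. 135.] [384.3 283.7  54.3  57.4] [ 0.54902462 -0.57661454  0.013     ]
at [ 0.513  -0.4743  0.1425] units [-1.827  1.171  2.71 ]
0.69 [196.6, 325.1] [116. 126. 117.] [327.4 197.3  59.2  61.4] [ 0.51323721 -0.47468225  0.013     ]
at [ 0.513  -0.4743  0.1425] units [-0.007  0.007  2.711]
```

>>> move_arm(
  increments=[
    [1, 0, 0, 0.5, 0, 0, 0],
    [1, 0, 0, 0.6, 0, 0, 0],
    [1, 0, 0, 0.6, 0, 0, 0],
    [1, 0, 0, 0.4, 0, 0, 0],
    [1, 0, 0, 0.3, 0, 0, 0],
    [1, 0, 0, 0.14, 0, 0, 0],
    [1, 0, 0, 0, 0, 0, 0],
    [1, 0, 0, 0, 0, 0, 0],
  ],
)

```text
time_s: 34.8
ee_pos: [0.5135, -0.4755, 0.0169]
eef_rot: [3.14, 0.001, 1.339]
force: [0.1, -0.7, 0.8]
grip_width: 0.0938
grip_force: 0.0
```

```bash
python3 -c "
from h import *
to(.5132,-.4747,.007)
for _ in range(3): ctrl.camera('wrist');to(.5132,-.4747,.007)"
```

```text
at [ 0.5135 -0.4755  0.0169] units [ 0.013 -0.009  0.198]
at [ 0.5135 -0.4755  0.0169] units [ 0.015 -0.01   0.198]
at [ 0.5134 -0.4755  0.0168] units [ 0.016 -0.008  0.196]
at [ 0.5133 -0.4755  0.0166] units [ 0.015 -0.007  0.192]
```

>>> move_arm(
  increments=[
    [1, 0.01, 0, 0.18, 0, 0, 0],
    [1, 0, 0, 0, 0, 0, 0],
    [0.5, 0, 0, 0, 0, 0, 0],
    [0.5, 0, 0, 0, 0, 0, 0],
    [0.5, 0, 0, 0, 0, 0, 0],
    [0.5, 0, 0, 0, 0, 0, 0],
    [0.5, 0, 0, 0, 0, 0, 0],
    [0.5, 0, 0, 0, 0, 0, 0],
    [0.5, 0, 0, 0, 0, 0, 0],
  ],
  force=15,
)

```text
time_s: 35.85
ee_pos: [0.5131, -0.4747, 0.0065]
eef_rot: [3.141, 0.0, 1.339]
force: [-0.6, -0.2, 0.7]
grip_width: 0.0565
grip_force: 15.0
```

>>> move_arm(
  increments=[
    [0.5, 0, 0, -0.2, 0, 0, 0],
    [0.5, 0, 0, -0.5, 0, 0, 0],
    [0.5, 0, 0, -0.8, 0, 0, 0],
    [0.5, 0, 0, -0.8, 0, 0, 0],
    [0.5, 0, 0, -0.8, 0, 0, 0],
    [0.5, 0, 0, -0.8, 0, 0, 0],
    [0.5, 0.35, -0.2, -0.6, 0, 0, 0],
    [0.5, 0.7, -0.41, -0.4, 0, 0, 0],
    [0.5, 0.7, -0.41, 0, 0, 0, 0],
    [0.5, 0.7, -0.41, 0, 0, 0, 0],
    [0.5, 0.7, -0.41, 0, 0, 0, 0],
    [0.5, 0.7, -0.41, 0, 0, 0, 0],
    [0.5, 0.7, -0.41, 0, 0, 0, 0],
    [0.5, 0.41, -0.23, 0, 0, 0, 0],
  ],
)

```text
time_s: 37.25
ee_pos: [0.4286, -0.1979, 0.2525]
eef_rot: [3.14, 0.0, 1.34]
force: [-0.5, -0.5, -0.2]
grip_width: 0.0569
grip_force: 15.0
```

>>> move_arm(
  increments=[
    [0.5, 0.7, -0.2, 0, 0, 0, 0],
    [0.5, 0.8, -0.22, 0, 0, 0, 0],
    [0.5, 0.8, -0.22, 0, 0, 0, 0],
    [0.5, 0.8, -0.22, 0, 0, 0, 0],
    [0.5, 0.8, -0.22, 0, 0, 0, 0],
    [0.5, 0.92, -0.27, 0, 0, 0, 0],
    [0.5, 0.75, -0.09, 0, 0, 0, 0],
    [0.5, 0.75, -0.09, 0, 0, 0, 0],
    [0.5, 0.75, -0.09, 0, 0, 0, 0],
    [0.5, 0.75, -0.09, 0, 0, 0, 0],
    [0.5, 0.75, -0.09, 0, 0, 0, 0],
    [0.5, 0.75, -0.09, 0, 0, 0, 0],
    [0.5, 0.75, -0.09, 0, 0, 0, 0],
    [0.5, 0.5, -0.05, 0, 0, 0, 0],
    [0.5, 0.2, -0.02, 0, 0, 0, 0],
    [0.5, 0, 0, 0, 0, 0, 0],
    [0.5, 0, 0, 0, 0, 0, 0],
  ],
)

```text
time_s: 38.95
ee_pos: [0.4536, 0.3466, 0.2517]
eef_rot: [3.141, 0.0, 1.338]
force: [-0.5, -0.9, -0.5]
grip_width: 0.0568
grip_force: 15.0
```

Run:
```python
from h import *
w,T=wrist();cv2.imwrite('pics/w11.png',w['color'])
for d in ctrl.cut_out('dish_1',w)[:2]:
    e,p=circ(w,T,d['mask'],T[2,3])
    print(round(d['conf'],2),d['centre'],np.round(e[0]+e[1],1),at_z(w,e[0][::-1],toolpose()[2,3]+.009,T).round(4))
to(.4553,.3485,.067)
```

```text
0.97 [181.4, 326.6] [326.7 180.4  48.3  49.8] [0.4639 0.3878 0.2609]
0.61 [252.3, 324.3] [326.5 251.7  98.8 101.7] [0.4545 0.3486 0.2609]
at [0.4537 0.3465 0.2519] units [0.046 0.02  3.698]
```

>>> move_arm(
  increments=[
    [0.5, 0.02, 0.02, 0.4, 0, 0, 0],
    [0.5, 0, 0, 0.7, 0, 0, 0],
    [0.5, 0, 0, 0.7, 0, 0, 0],
    [0.5, 0, 0, 0.7, 0, 0, 0],
    [0.5, 0, 0, 0.5, 0, 0, 0],
    [0.5, 0, 0, 0.3, 0, 0, 0],
    [0.5, 0, 0, 0.2, 0, 0, 0],
    [0.5, 0, 0, 0.12, 0, 0, 0],
    [0.5, 0, 0, 0.08, 0, 0, 0],
    [0.5, 0, 0, 0, 0, 0, 0],
    [0.5, 0, 0, 0, 0, 0, 0],
  ],
)

```text
time_s: 40.15
ee_pos: [0.455, 0.3485, 0.0671]
eef_rot: [3.141, -0.001, 1.339]
force: [0.1, -0.1, -0.4]
grip_width: 0.0568
grip_force: 15.0
```

>>> move_arm(
  increments=[
    [0.5, 0, 0, 0.04, 0, 0, 0],
    [0.5, 0, 0, 0.03, 0, 0, 0],
    [0.5, 0, 0, 0, 0, 0, 0],
  ],
)

```text
time_s: 40.45
ee_pos: [0.4547, 0.3483, 0.0628]
eef_rot: [-3.142, 0.0, 1.339]
force: [0.1, -0.5, 0.3]
grip_width: 0.0566
grip_force: 15.0
```

>>> move_arm(
  increments=[
    [0.5, 0, 0, 0.01, 0, 0, 0],
    [0.7, 0, 0, 0, 0, 0, 0],
    [0.8, 0, 0, 0, 0, 0, 0],
    [0.8, 0, 0, 0, 0, 0, 0],
    [0.8, 0, 0, 0, 0, 0, 0],
    [0.8, 0, 0, -0.2, 0, 0, 0],
    [0.8, 0, 0, -0.5, 0, 0, 0],
    [0.8, 0, 0, -0.8, 0, 0, 0],
    [1, 0, 0, -0.8, 0, 0, 0],
    [1, 0, 0, -0.8, 0, 0, 0],
    [1, 0, 0, -0.8, 0, 0, 0],
    [1, 0, 0, -0.1, 0, 0, 0],
    [1, 0, 0, 0, 0, 0, 0],
  ],
)

```text
time_s: 41.75
ee_pos: [0.4549, 0.3484, 0.2639]
eef_rot: [3.14, -0.002, 1.339]
force: [-0.9, -0.3, -0.2]
grip_width: 0.0941
grip_force: 0.0
```

Run:
```python
from h import *
w,T=wrist();cv2.imwrite('pics/w12.png',w['color'])
for d in ctrl.cut_out('dish_1',w)[:2]:
    e,p=circ(w,T,d['mask'],.070)
    print(round(d['conf'],2),d['centre'],np.round(e[0]+e[1],1),p)
to(.42,.05);to(.630,-.298,.15)
# box outline from w2
z=np.load('w2.npz');im=cv2.imread('pics/w2.png');g=cv2.cvtColor(im,6)[85:140,425:475]
m=(cv2.GaussianBlur(g,(0,0),.8)>135).astype(np.uint8);print(g.max(),np.median(g))
c=max(cv2.findContours(m,0,1)[0],key=cv2.contourArea);b=cv2.boxPoints(cv2.minAreaRect(c))+[425,85]
P=np.array([at_z({'K':z['K']},q[::-1],.016,z['T'])[:2] for q in b]);print(P.round(4),P.mean(0));d=np.diff(P,axis=0);print(np.hypot(*d.T),np.degrees(np.arctan2(d[:,1],d[:,0])))
```

```text
0.83 [184.9, 325.8] [325.7 183.7  47.5  49. ] [0.45493596 0.34848348 0.07      ]
0.54 [160.3, 319.5] [321.1 166.6  19.1  35.1] [0.45440647 0.36887459 0.07      ]
at [0.4544 0.348  0.2614] units [-5.959  0.701  0.007]
at [0.4544 0.348  0.2614] units [-11.764   6.391   2.235]
168 106.0
[[ 0.6127 -0.2955]
 [ 0.6303 -0.2825]
 [ 0.6484 -0.3054]
 [ 0.6308 -0.3188]] [ 0.63053645 -0.3005326 ]
[0.02192588 0.02923432 0.02215702] [  36.47456686  -51.63884845 -142.76931398]
```

Dish_2 lies on dish_1, centred at (0.455, 0.348), within about 1 mm. Now the coverslip box at about (0.630, -0.300), with its sides at about 37°.

>>> move_arm(
  increments=[
    [1, -0.74, 0.09, 0, 0, 0, 0],
    [1, -0.74, 0.09, 0, 0, 0, 0],
    [1, -0.74, 0.09, 0, 0, 0, 0],
    [1, -0.74, 0.09, 0, 0, 0, 0],
    [1, -0.74, 0.09, 0, 0, 0, 0],
    [1, -0.74, 0.09, 0, 0, 0, 0],
    [1, -0.74, 0.09, 0, 0, 0, 0],
    [1, -0.78, 0.07, 0, 0, 0, 0],
    [1, -0.74, 0.234, 0, 0, 0, 0],
    [1, -0.74, 0.234, 0, 0, 0, 0],
    [1, -0.74, 0.234, 0, 0, 0, 0],
    [1, -0.74, 0.234, 0, 0, 0, 0],
    [1, -0.74, 0.234, 0, 0, 0, 0],
    [1, -0.74, 0.234, 0, 0, 0, 0],
    [1, -0.72, 0.234, 0, 0, 0, 0],
  ],
)

```text
time_s: 43.35
ee_pos: [0.4401, -0.2212, 0.261]
eef_rot: [-3.139, -0.001, 1.339]
force: [-0.3, -0.1, 0.3]
grip_width: 0.094
grip_force: 0.0
```

>>> move_arm(
  increments=[
    [1, -0.1, 0.68, 0, 0, 0, 0],
    [1, -0.1, 0.68, 0, 0, 0, 0],
    [1, -0.1, 0.68, 0, 0, 0, 0],
    [1, -0.1, 0.68, 0.2, 0, 0, 0],
    [1, -0.1, 0.68, 0.4, 0, 0, 0],
    [1, -0.15, 0.7, 0.4, 0, 0, 0.137],
    [1, 0, 0, 0.2, 0, 0, 0.137],
    [1, 0, 0, 0, 0, 0, 0.137],
    [1, 0, 0, 0, 0, 0, 0.137],
    [1, 0, 0, 0, 0, 0, 0.137],
    [1, 0, 0, 0, 0, 0, 0],
    [1, 0, 0, 0, 0, 0, 0],
  ],
)

```text
time_s: 44.55
ee_pos: [0.6324, -0.2983, 0.2013]
eef_rot: [-3.14, 0.001, 0.658]
force: [-0.2, 0.7, -1.3]
grip_width: 0.0941
grip_force: 0.0
```

Run:
```python
from h import *
w,T=wrist();im=w['color'];cv2.imwrite('pics/w13.png',im);cv2.imwrite('pics/w13c.png',cv2.resize(im[40:340,120:520],(800,600)))
np.savez('w13.npz',T=T,K=w['K'])
for d in ctrl.cut_out('coverslip_box',w)[:2]:
    b=cv2.boxPoints(cv2.minAreaRect(np.argwhere(d['mask'])[:,::-1].astype(np.float32)))
    P=np.array([at_z(w,q[::-1],.014,T)[:2] for q in b]);e=np.diff(P,axis=0)
    print(d['conf'],d['centre'],b.round(),P.mean(0),np.hypot(*e.T),np.degrees(np.arctan2(e[:,1],e[:,0])));to(*P.mean(0),.007)
print(ctrl.get_obs()['eef_rot'])
```

```text
0.69 [184.3, 322.5] [[312. 170.]
 [341. 170.]
 [341. 199.]
 [312. 199.]] [ 0.63305462 -0.29870315] [0.03240887 0.03340402 0.03317479] [ -52.2690832  -141.61822439  127.73779972]
at [ 0.6326 -0.2984  0.2018] units [0.005 0.014 3.897]
[-3.14078615e+00  4.02018658e-04  6.57057544e-01]
```

View pics/w13c.png

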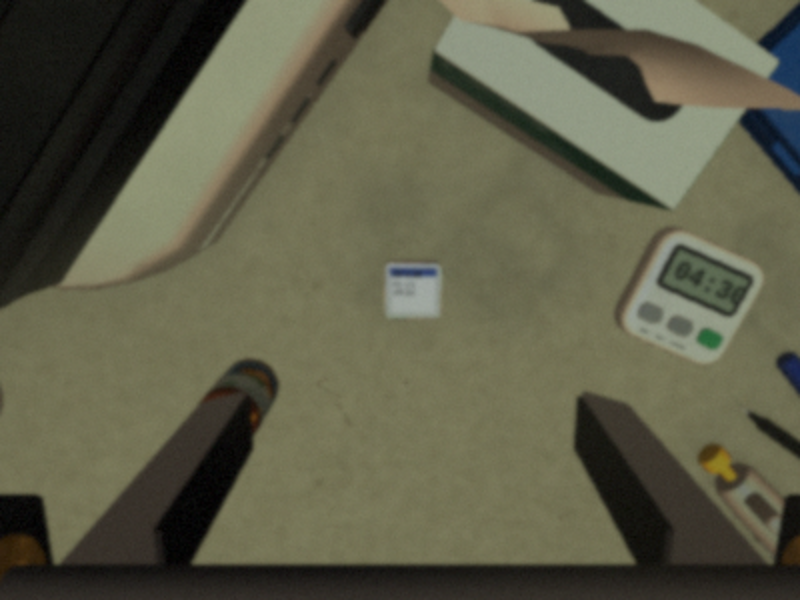

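The box at crop (413,290) is square to the fingers and centred. The bottle at crop (245,385) stays clear if I take the box 4 mm off-centre, away from it.

>>> move_arm(
  increments=[
    [0.7, 0.08, 0.01, 0.4, 0, 0, 0],
    [0.7, 0, 0, 0.7, 0, 0, 0],
    [0.7, 0, 0, 0.7, 0, 0, 0],
    [0.7, 0, 0, 0.7, 0, 0, 0],
    [0.7, 0, 0, 0.6, 0, 0, 0],
    [0.7, 0, 0, 0.4, 0, 0, 0],
    [0.7, 0, 0, 0.2, 0, 0, 0],
    [0.7, 0, 0, 0.15, 0, 0, 0],
    [0.7, 0, 0, 0, 0, 0, 0],
    [0.7, 0, 0, 0, 0, 0, 0],
  ],
)

```text
time_s: 45.65
ee_pos: [0.6367, -0.2966, 0.011]
eef_rot: [3.14, -0.001, 0.654]
force: [0.5, -1.0, -0.0]
grip_width: 0.066
grip_force: 0.0
```

>>> move_arm(
  increments=[
    [0.7, 0, 0, 0.06, 0, 0, 0],
    [0.2, 0, 0, 0, 0, 0, 0],
    [0.2, 0, 0, 0, 0, 0, 0],
    [0.2, 0, 0, 0, 0, 0, 0],
    [0.2, 0, 0, 0, 0, 0, 0],
    [0.2, 0, 0, 0, 0, 0, 0],
    [0.2, 0, 0, 0, 0, 0, 0],
    [0.2, 0, 0, 0, 0, 0, 0],
  ],
  force=12,
)

```text
time_s: 46.45
ee_pos: [0.6362, -0.2964, 0.007]
eef_rot: [3.142, -0.0, 0.654]
force: [-0.3, -0.4, 0.9]
grip_width: 0.0317
grip_force: 12.0
```

>>> move_arm(
  increments=[
    [0.2, 0, 0, -0.2, 0, 0, 0],
    [0.2, 0, 0, -0.5, 0, 0, 0],
    [0.2, 0, 0, -0.8, 0, 0, 0],
    [0.2, 0, 0, -0.8, 0, 0, 0],
    [0.2, 0, 0, -0.8, 0, 0, 0],
    [0.2, 0, 0, -0.8, 0, 0, 0],
    [0.2, 0, 0, -0.6, 0, 0, -0.137],
    [0.2, 0, 0, -0.36, 0, 0, -0.137],
    [0.2, 0, 0, 0, 0, 0, -0.137],
    [0.2, 0, 0, 0, 0, 0, -0.137],
    [0.2, 0, 0, 0, 0, 0, -0.137],
    [0.2, 0.1, -0.5, 0, 0, 0, 0],
    [0.2, 0.16, -0.7, 0, 0, 0, 0],
    [0.2, 0.16, -0.7, 0, 0, 0, 0],
    [0.2, 0.18, -0.8, 0, 0, 0, 0],
    [0.2, 0.18, -0.8, 0, 0, 0, 0],
    [0.2, 0.18, -0.76, 0, 0, 0, 0],
  ],
)

```text
time_s: 48.15
ee_pos: [0.4382, -0.1999, 0.2505]
eef_rot: [3.141, 0.0, 1.339]
force: [0.5, -0.6, 0.9]
grip_width: 0.0321
grip_force: 12.0
```

>>> move_arm(
  increments=[
    [0.2, 0.7, -0.2, 0, 0, 0, 0],
    [0.2, 0.8, -0.26, 0, 0, 0, 0],
    [0.2, 0.8, -0.26, 0, 0, 0, 0],
    [0.2, 0.8, -0.26, 0, 0, 0, 0],
    [0.2, 0.8, -0.26, 0, 0, 0, 0],
    [0.2, 0.87, -0.31, 0, 0, 0, 0],
    [0.2, 0.75, -0.09, 0, 0, 0, 0],
    [0.2, 0.75, -0.09, 0, 0, 0, 0],
    [0.2, 0.75, -0.09, 0, 0, 0, 0],
    [0.2, 0.75, -0.09, 0, 0, 0, 0],
    [0.2, 0.75, -0.09, 0, 0, 0, 0],
    [0.2, 0.75, -0.09, 0, 0, 0, 0],
    [0.2, 0.75, -0.09, 0, 0, 0, 0],
    [0.2, 0.5, -0.05, 0, 0, 0, 0],
    [0.2, 0.2, -0.02, 0, 0, 0, 0],
    [0.2, 0, 0, 0, 0, 0, 0],
    [0.2, 0, 0, 0, 0, 0, 0],
  ],
)

```text
time_s: 49.85
ee_pos: [0.4537, 0.3458, 0.2502]
eef_rot: [3.141, 0.0, 1.338]
force: [-0.1, 0.2, -0.8]
grip_width: 0.0316
grip_force: 12.0
```

Run:
```python
from h import *
w,T=wrist();cv2.imwrite('pics/w14.png',w['color'])
tz=toolpose()[2,3]
for d in ctrl.cut_out('coverslip_box',w)[:2]:
    r=cv2.minAreaRect(np.argwhere(d['mask'])[:,::-1].astype(np.float32))
    print(round(d['conf'],2),d['centre'],np.round(r[0]+r[1]),at_z(w,r[0][::-1],tz+.009,T).round(4))
for d in ctrl.cut_out('dish_1',w)[:2]:
    e,p=circ(w,T,d['mask'],.070);print('dish',round(d['conf'],2),np.round(e[0]+e[1],1),p)
to(.4549,.3485,.080)
```

```text
dish 0.8 [327.  183.5  51.1  52.3] [0.45549666 0.3481593  0.07      ]
dish 0.51 [328.3 161.5  11.8  27.8] [0.4624799  0.37158565 0.07      ]
at [0.4539 0.3458 0.2504] units [0.056 0.006 3.408]
```

Run:
```python
from h import *
im=cv2.imread('pics/w14.png');c=cv2.resize(im[120:320,220:440],(660,600));cv2.imwrite('pics/w14c.png',c)
```

```text
(no output)
```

View pics/w14c.png

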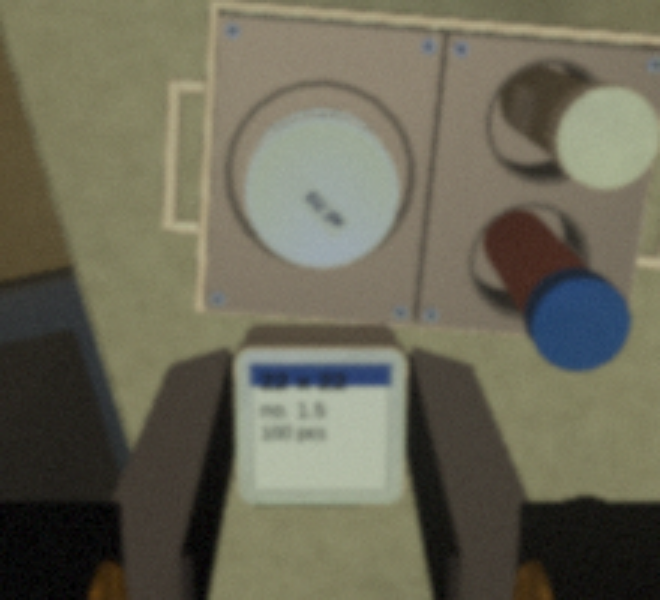

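The held box is level, top-face centre at crop (320,424), full-image (327,261). The dishes lie concentric and both tubes stand.

Run:
```python
from h import *
w=ctrl.camera('wrist');T=toolpose()@w['tool_from_camera'];tz=toolpose()[2,3]
p=at_z(w,(261.3,326.8),tz+.009,T);print(p,w['K'][1]);t=toolpose()
print('box rel tool',(t[:3,:3].T@(p-t[:3,3])).round(4),'need units',(t[:3,:3].T@(np.array([.4551,.3484,p[2]])-p)/.05).round(3))
```

```text
[0.45367625 0.34210115 0.25933727] [  0.         331.25073068 205.47483873]
box rel tool [-0.0038  0.0007 -0.009 ] need units [ 0.129 -0.001  0.   ]
```

>>> move_arm(
  increments=[
    [0.2, 0.13, 0, 0.4, 0, 0, 0],
    [0.2, 0, 0, 0.7, 0, 0, 0],
    [0.2, 0, 0, 0.7, 0, 0, 0],
    [0.2, 0, 0, 0.6, 0, 0, 0],
    [0.2, 0, 0, 0.4, 0, 0, 0],
    [0.2, 0, 0, 0.3, 0, 0, 0],
    [0.2, 0, 0, 0.15, 0, 0, 0],
    [0.2, 0, 0, 0.1, 0, 0, 0],
    [0.2, 0, 0, 0, 0, 0, 0],
    [0.2, 0, 0, 0, 0, 0, 0],
  ],
)

```text
time_s: 51.05
ee_pos: [0.4555, 0.3532, 0.0832]
eef_rot: [3.141, -0.001, 1.339]
force: [0.6, 0.1, -0.2]
grip_width: 0.0322
grip_force: 12.0
```

>>> move_arm(
  increments=[
    [0.2, -0.02, 0, 0.05, 0, 0, 0],
    [0.2, 0, 0, 0.04, 0, 0, 0],
    [0.2, 0, 0, 0, 0, 0, 0],
  ],
)

```text
time_s: 51.35
ee_pos: [0.4549, 0.3521, 0.0778]
eef_rot: [-3.141, 0.0, 1.339]
force: [-0.1, -0.5, 0.1]
grip_width: 0.0319
grip_force: 12.0
```

>>> move_arm(
  increments=[
    [0.2, 0, 0, 0, 0, 0, 0],
    [0.5, 0, 0, 0, 0, 0, 0],
    [0.6, 0, 0, 0, 0, 0, 0],
    [0.7, 0, 0, 0, 0, 0, 0],
    [0.7, 0, 0, 0, 0, 0, 0],
    [0.7, 0, 0, -0.2, 0, 0, 0],
    [0.7, 0, 0, -0.5, 0, 0, 0],
    [0.8, 0, 0, -0.8, 0, 0, 0],
    [1, 0, 0, -0.8, 0, 0, 0],
    [1, 0, 0, -0.8, 0, 0, 0],
    [1, 0, 0, -0.6, 0, 0, 0],
    [1, 0, 0, 0, 0, 0, 0],
    [1, 0, 0, 0, 0, 0, 0],
  ],
)

```text
time_s: 52.65
ee_pos: [0.4549, 0.3521, 0.2634]
eef_rot: [3.141, -0.001, 1.339]
force: [0.1, -0.1, -0.6]
grip_width: 0.0939
grip_force: 0.0
```

Run:
```python
from h import *
w,T=wrist();cv2.imwrite('pics/w15.png',w['color'])
for d in ctrl.cut_out('coverslip_box',w)[:2]:
    r=cv2.minAreaRect(np.argwhere(d['mask'])[:,::-1].astype(np.float32))
    print('box',round(d['conf'],2),np.round(r[0]+r[1]),at_z(w,r[0][::-1],.085,T).round(4))
for n,z in(('dish_1',.07),('tube_1',.12)):
  for d in ctrl.cut_out(n,w)[:2]:
    e,p=circ(w,T,d['mask'],z);print(n,round(d['conf'],2),np.round(e[0]+e[1],1),p.round(4))
print(ctrl.get_obs()['ee_pos'],ctrl.get_obs()['force'])
```

```text
box 0.68 [326. 189.  30.  30.] [0.4543 0.3491 0.085 ]
dish_1 0.85 [326.9 186.7  49.9  50.3] [0.4552 0.3484 0.07  ]Traceback (most recent call last):
  File "<stdin>", line 8, in <module>
  File "h.py", line 29, in circ
    e=cv2.fitEllipse(cv2.convexHull(c));return e,at_z(w,e[0][::-1],z,T)
cv2.error: OpenCV(4.12.0) /io/opencv/modules/imgproc/src/shapedescr.cpp:361: error: (-201:Incorrect size of input array) There should be at least 5 points to fit the ellipse in function 'fitEllipseNoDirect'
```

The box is centred on the upper dish to within about 1 mm, and the robot is clear, so I'll hand in.

```bash
python3 -c "
from station import ctrl
print(ctrl.hand_in())"
```

```text
the job is handed in; nothing more can be done
None
```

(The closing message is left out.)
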